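Tuck the carry grip under a parcel's lapped flap and hold it down

TASK

Take the L-shaped carry grip out of the grey parts bin by its rib and slide the front edge of its foot well under the parcel's outer flap along its whole length, roughly centred on the parcel, without lifting or bending the flap. Lay the foot flat on the parcel and press it down firmly but without crushing the box; finish while still holding it pressed there with the gripper, as it is about to be taped, and leave the other things where they are.

Things in the scene. Friction and masses are not known exactly. Their poses are not given: they have to be found in the camera images.
- grip: White solid-board carry grip, L-shaped, about 80 g: foot 70 mm deep (x) by 120 mm wide (y), 5 mm thick; along its back edge an upright rib 10 mm thick (x -35 to -25 mm), 120 mm wide, top 50 mm above the underside. Origin: centre of the foot's underside; z up, +x from the rib to the free front edge, the edge to tuck. It stands in the bin, rib up.
- grip_rib (a point): Point in the middle of the rib, 34 mm above the foot's underside (x = -30 mm, y = 0 in the grip's frame): a good place to pinch the 10 mm thick rib from above, the fingers closing along the grip's x.
- grip_edge_left (a point): Point on the underside of the foot's free front edge, 55 mm to +y of its middle (x = 35 mm, y = 55 mm, z = 0 in the grip's frame).
- grip_edge_right (a point): The same, 55 mm to -y (x = 35 mm, y = -55 mm, z = 0).
- bin: Open grey plastic parts bin, fixed, 280 mm (x) by 170 mm (y), 50 mm high, walls and floor 4 mm thick. Origin: centre of its underside on the table. The grip lies near the middle of one half of its length (x about +65 or -65 mm), the cardboard pad in the other half.
- panel: The parcel's flat top, on which the grip's foot must lie: cardboard, 260 mm (x) by 220 mm (y), fixed and firm, 60 mm above the table; the parcel is a shallow brown carton of the same outline. Origin: centre of its upper face; z up; +x points to the edge where the outer flap is hinged. Press with about 10 N.
- flap (a joint): Angle of the parcel's outer flap above the panel (rad; 0 = flat on it). Cardboard, 120 mm long, 200 mm wide (centred on y = 0), 4 mm thick, hinged on the line x = 125 mm, z = 0 of the panel's frame, reaching back to its lip near x = 5 mm. It starts slightly open (0.14 to 0.24); the crease is weak: it stays where left and moves when pushed with about 1 N.
- flap_lip (a point): Middle of the flap's free lip, on the flap's underside: about 17 to 28 mm above the panel at the start. The foot goes into the wedge-shaped gap below it.
- pad: Cardboard block in the other half of the bin, 55 x 100 x 24 mm, not wanted. Origin: centre of its underside.
- tape: Upright-axis empty tape core 90 mm across, 48 mm high, on the table beyond the work. Origin: centre of its underside.
- smallbox: Small brown carton 70 x 90 x 60 mm at the far left. Origin: centre of its underside.
- driver: Screwdriver lying at the left.
- mug: White mug, 90 mm high, at the left.
- drill: Cordless drill lying on its side at the right, some 60 mm high.
- jar: Clear jar 90 mm high, at the right.
There are look-alikes about, which are no part of the job. What is shaped like the grip but blue or green is not meant.

How it is judged:
By the outcome, as a careful person would: the job done as asked, in the order asked, and still so for the second after the job is handed in, while the arm keeps its last pose, push and grip.
It also fails if it takes over 45 s, if anything falls off the work surface, if the arm or the gripper's body presses on something with over 40 N, if the wrist force passes 120 N, or if a joint passes its speed limit or range.

ROBOT

A 6-joint arm with a two-finger parallel gripper is mounted at the origin on the work surface. World frame = base frame: x ahead of the robot, y to its left, z up, the work surface at z = 0. Lengths are in m, angles in rad, forces in N, time in s.
With the tool pointing down it reaches from about 0.275 to 0.825 m from the base axis. Payload 5.2 kg.
Tool frame: the origin (TCP) lies between the finger pads; the fingertips stand 8 mm ahead of it and the grasp point (between the pads) lies 11 mm behind it; z points along the fingers, y is the line along which they close (so a half turn about z gives the same grasp; the last joint's range is limited). The gripper opens to 93 mm and grips with 3 to 60 N. Pads are 15 mm wide; open, the fingers measure 128 mm over their backs; the gripper's body (75 mm by 188 mm) begins 65 mm behind the grasp point.
Start: joints at [0.916, 0.259, 1.535, -0, 1.348, -0.203], TCP at [0.24, 0.495, 0.227] pointing down, gripper open.
Joint ranges: [-3.14, 3.14], [-0.91, 2.08], [0.19, 2.58], [-1.22, 4.36], [0.22, 2.71], [-3.12, 3.12]. Speed limits (rad/s): [2.57, 2.57, 3.14, 3.14, 3.14, 3.14].

INTERFACE

Orientations are given as a 3x3 rotation matrix whose columns are the frame's x, y, z axes.
In Python, from cell import arm gives the robot as it stands.
- The arm moves only by the shell command python3 -m pendant 'ROWS' [FORCE]. ROWS is JSON, a list of rows, each a list of 3 entries, a list of its own where there are three numbers: the shift along the tool's x, y, z in units of 30 mm (1.0 is 30 mm), then the turn, a rotation vector about the tool's x, y, z in units of 5 degrees (1.0 is 5 degrees), then the finger opening in mm, from 0 to 93. A call has 1 to 12 rows; each row shifts and turns the commanded pose from where the row before left it, along the tool's axes as they then stand; what a row does not reach is not made up. A row lasts 1/12 s, in which the tool goes at most 41.7 mm and 7.16 degrees, less where a joint would pass 70% of its speed; a pose out of reach is approached as far as the arm can. A call is refused whole if a number of a shift passes 1 or a number of a turn 1, either way. A call with a gripper value outside its range is refused whole. The fingers move at their own pace and stop on an object; FORCE is the grip in N (left out, the last holds). Time passes only in rows, so rows that do not move let the fingers close. It gives the time, the measured TCP pose, the force, the opening and the grip force at its end, in the units of the state.
- arm.get_state(): the state, without advancing time (a new reading comes with each control period).
- arm.grab_frame(name): name is "scene" or "side" or "wrist"; returns a dict with "frame" (400x640x3 uint8, red, green, blue), "mtx" (3x3 intrinsics, pixels), "origin" and "rotation" of the camera in the world. Camera axes: x right, y up, looking along -z (the intrinsics and any distortion apply to the point x, -y, -z); pixel columns grow to the right and rows downward; lengths in m; the calibration is good to about 2 mm. The wrist camera is an equidistant fisheye: a pixel r from the principal point sees the ray r / f radians off the axis. A picture is of the moment at which its call begins. There is no depth.
- arm.job_done(): hands the job in; it is judged then, once.
The state is a dict: "clock": time; "qpos": joint angles; "dq": joint speeds; "effort": joint torques, N m; "eef_pos": TCP position; "eef_rot": TCP orientation; "wrist_force": force on the tool from outside, world axes, zero at the start; "torque": the same for the moment, N m; "finger_gap": finger opening in m; "grasp_force": force on a finger pad.
Only numpy, scipy, OpenCV 4.12 (cv2) and the standard library are available. Lean on these libraries where they do the work, as an engineer would, in place of code of your own. Each camera call takes 0.05 s, during which the arm holds its last target. There are 200 camera calls.

## Working session

There is one attempt and no reset: what is moved stays moved. The work goes in short steps, Python scripts to look and compute and a shell command to move; the robot and the scene stay as the last step left them, time stands still between calls to the robot, and variables do not carry over. Pictures are saved under pics/ and viewed, at most 10 in all, crops included, and the job is handed in when it is done.

```bash
mkdir -p pics; ls; cat > h.py <<'E'
import numpy as np,cv2,sys,os
from cell import arm
def grab(n,f=None):
    d=arm.grab_frame(n); np.savez(f'{n}.npz',**{k:np.array(v) for k,v in d.items()})
    if f: cv2.imwrite('pics/'+f,d['frame'][:,:,::-1])
    return d
def load(n): return np.load(n+'.npz')
def ray(d,u,v):
    K=d['mtx'];return d['rotation']@np.array([(u-K[0,2])/K[0,0],-(v-K[1,2])/K[1,1],-1.])
def onz(d,u,v,z):
    r=ray(d,u,v);o=d['origin'];return o+r*(z-o[2])/r[2]
def proj(d,p):
    c=d['rotation'].T@(np.array(p)-d['origin']);K=d['mtx']
    return K[0,0]*c[0]/-c[2]+K[0,2],K[1,1]*-c[1]/-c[2]+K[1,2]
def tri(d1,p1,d2,p2):
    A=[];b=[]
    M=np.zeros((3,3));v=np.zeros(3)
    for d,p in((d1,p1),(d2,p2)):
        r=ray(d,*p);r/=np.linalg.norm(r);P=np.eye(3)-np.outer(r,r);M+=P;v+=P@d['origin']
    return np.linalg.solve(M,v)
E
python3 - <<'E'
from h import *
a=grab('scene','scene.png');b=grab('side','side.png')
for d in(a,b): print(d.keys(),d['mtx'],d['origin'],d['rotation'])
print(arm.get_state())
E
```

```text
pics
dict_keys(['frame', 'mtx', 'origin', 'rotation']) [[389.67486595   0.         324.99851088]
 [  0.         389.67486595 204.24410955]
 [  0.           0.           1.        ]] [ 1.17781692 -0.25627281  1.21793042] [[ 0.36654464 -0.80001693  0.47499257]
 [ 0.93026974  0.30657612 -0.20151747]
 [ 0.01559601  0.51573636  0.85660538]]
dict_keys(['frame', 'mtx', 'origin', 'rotation']) [[432.07191752   0.         321.15938294]
 [  0.         432.07191752 199.94328498]
 [  0.           0.           1.        ]] [0.32920322 1.39726409 1.03898983] [[-0.98726796  0.0777329  -0.13877885]
 [-0.15831542 -0.56483786  0.80987309]
 [-0.01543377  0.82153259  0.56995264]]
{'clock': 0.1, 'qpos': array([ 9.16242149e-01,  2.59244329e-01,  1.53596457e+00,  1.06256781e-05,
        1.34801032e+00, -2.02814702e-01]), 'dq': array([ 0.0010957 , -0.00038837, -0.00375516,  0.00074049,  0.00063131,
       -0.00150306]), 'effort': array([ 1.67013775e-03, -4.38205612e+01, -2.84642476e+01,  7.22948089e-02,
        3.62818572e-02, -3.21996936e-07]), 'eef_pos': array([0.23977706, 0.49444931, 0.22591836]), 'eef_rot': array([[-8.99687931e-01,  4.36532507e-01, -9.98488064e-04],
       [ 4.36533518e-01,  8.99687078e-01, -1.28408292e-03],
       [ 3.37782871e-04, -1.59114742e-03, -9.99998677e-01]]), 'wrist_force': array([0.0436683 , 0.31656875, 0.17428399]), 'torque': array([-0.03848502,  0.02846027, -0.04948101]), 'grasp_force': 0.0, 'finger_gap': 0.09291994901225491}
```

View pics/scene.png

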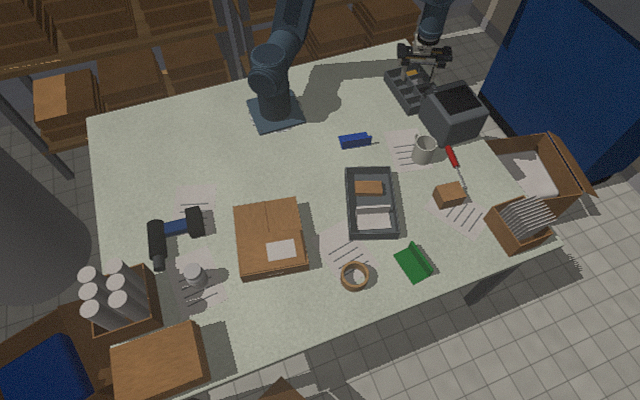

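View pics/side.png

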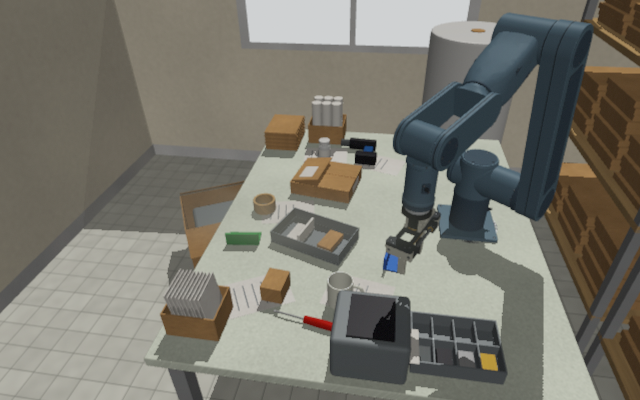

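Candidates in the scene view are blue (355,140), green (413,262) and the white L in the grey bin (376,216). The white one in the bin fits the description. I'll confirm it in an enlarged crop, with the parcel beside it.

```bash
python3 - <<'E'
from h import *
a=load('scene')['frame'][:,:,::-1];b=load('side')['frame'][:,:,::-1]
r=lambda i:cv2.resize(i,(800,592),interpolation=cv2.INTER_CUBIC)
# scene crop x 225-415,y150-290.6 ; scale
c=a[155:295,222:412];cv2.imwrite('pics/c1.png',cv2.resize(c,None,fx=4.2,fy=4.2,interpolation=cv2.INTER_CUBIC))
c=b[145:270,240:400];cv2.imwrite('pics/c2.png',cv2.resize(c,None,fx=4.7,fy=4.7,interpolation=cv2.INTER_CUBIC))
E
```

```text
(no output)
```

View pics/c1.png

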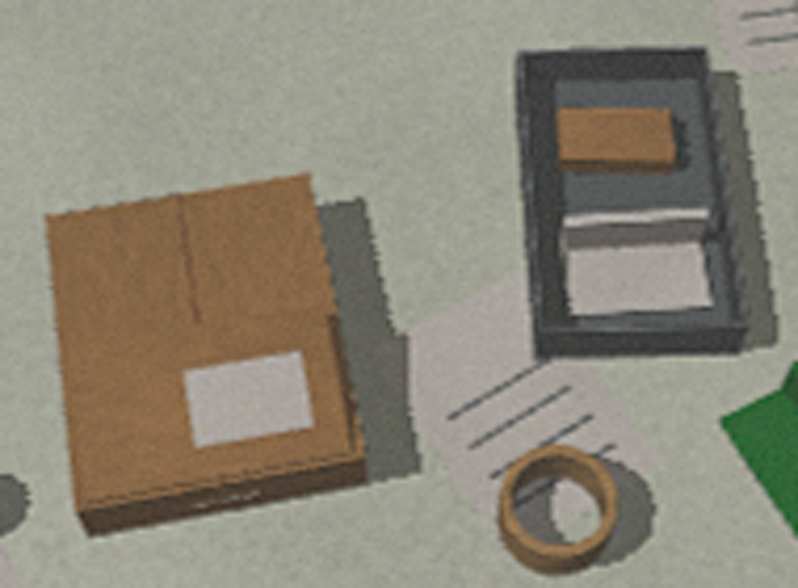

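View pics/c2.png

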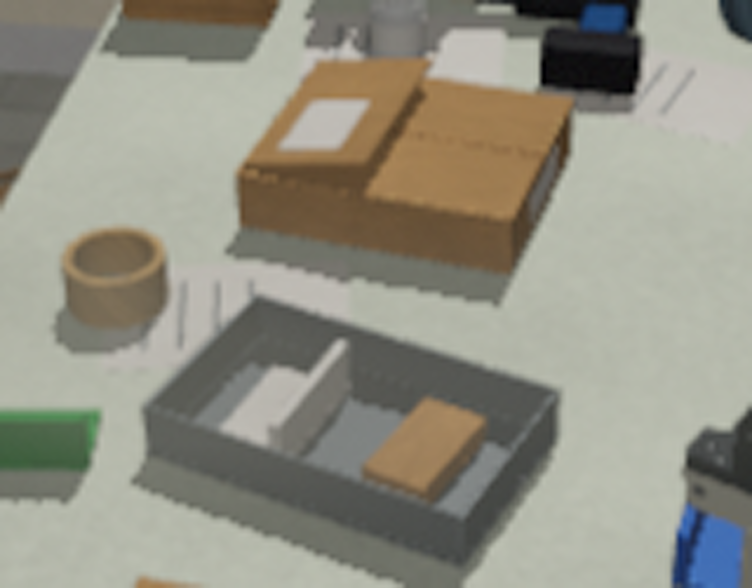

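```bash
cat > fit.py <<'E'
from h import *
from scipy.optimize import least_squares
a=load('scene');b=load('side')
D={1:(a,222,155,4.2),2:(b,240,145,4.7)}
def px(c,u,v):
    d,x,y,s=D[c];return np.array([x+(u+.5)/s-.5,y+(v+.5)/s-.5])
def fit(name,z0,pts,x0):
    def f(p):
        c,s=np.cos(p[2]),np.sin(p[2]);r=[]
        for cam,uv,q in pts:
            q=np.array(q)/1000
            P=[p[0]+c*q[0]-s*q[1],p[1]+s*q[0]+c*q[1],z0+q[2]]
            r+=list(np.array(proj(D[cam][0],P))-px(cam,*uv))
        return np.array(r)
    s=least_squares(f,x0,loss='soft_l1');print(name,s.x,'deg',np.degrees(s.x[2]));print(s.fun.reshape(-1,2).round(1).tolist());return s.x
g=fit('grip',.004,[(1,(566,211),(-35,-60,50)),(1,(708,207),(-35,60,50)),(1,(573,315),(35,-60,5)),(1,(712,305),(35,60,5)),
 (2,(346,341),(-30,-60,50)),(2,(274,428),(-30,60,50)),(2,(220,430),(35,60,5)),(2,(270,366),(35,-60,5))],[.6,.1,0])
bn=fit('bin',0,[(1,(517,52),(-140,-85,50)),(1,(706,48),(-140,85,50)),(1,(745,326),(140,85,50)),(1,(536,333),(140,-85,50)),
 (2,(258,298),(140,-85,50)),(2,(146,408),(140,85,50)),(2,(467,520),(-140,85,50)),(2,(560,394),(-140,-85,50))],[.55,.1,0])
pn=fit('panel',.06,[(1,(47,215),(-130,-110,0)),(1,(310,174),(-130,110,0)),(1,(77,508),(130,-110,0)),(1,(365,457),(130,110,0)),
 (2,(574,97),(-130,-110,0)),(2,(513,220),(-130,110,0)),(2,(240,174),(130,110,0))],[.55,-.2,0])
# lip top corners
for y,u1,u2 in((100,(333,317),(369,166)),(-100,None,(431,59))):
    if u1: print('lip tri',tri(a,px(1,*u1),b,px(2,*u2)))
    c,s=np.cos(pn[2]),np.sin(pn[2])
    for th in(.12,.15,.18,.21,.24):
        X=.125-.12*np.cos(th)-.004*np.sin(th);Z=.12*np.sin(th)+.004*np.cos(th);Y=y/1000
        P=[pn[0]+c*X-s*Y,pn[1]+s*X+c*Y,.06+Z]
        o=[]
        for cam in(1,2):
            d,x,yy,sc=D[cam];q=np.array(proj(d,P));o+=[((q-[x,yy]+.5)*sc-.5).round(0)]
        print(y,th,o)
E
python3 fit.py
```

```text
grip [ 0.62736357  0.16396885 -0.29310358] deg -16.79359780970396
[[-0.3, 0.8], [-0.1, -0.4], [-0.6, -0.2], [0.3, -0.1], [-0.2, 0.1], [0.0, -0.1], [-3.4, 4.2], [1.4, -0.2]]
bin [ 0.56300178  0.17997685 -0.34243847] deg -19.620278820221486
[[-0.2, -0.8], [0.3, -0.6], [0.9, 0.2], [0.2, -0.3], [0.0, -1.2], [-0.6, -0.5], [-0.4, -0.3], [0.7, -1.1]]
panel [ 0.57435028 -0.19780293 -0.17163362] deg -9.833882114247514
[[-0.4, 0.0], [0.1, -0.6], [-0.6, 0.7], [0.5, -0.1], [0.6, 0.5], [0.1, 0.3], [-0.8, -0.2]]
lip tri [ 0.6035603  -0.10089068  0.08048698]
100 0.12 [array([325., 304.]), array([369., 173.])]
100 0.15 [array([325., 302.]), array([369., 169.])]
100 0.18 [array([325., 301.]), array([368., 166.])]
100 0.21 [array([325., 299.]), array([368., 162.])]
100 0.24 [array([325., 298.]), array([367., 159.])]
-100 0.12 [array([ 69., 349.]), array([438.,  67.])]
-100 0.15 [array([ 68., 347.]), array([438.,  63.])]
-100 0.18 [array([ 67., 346.]), array([437.,  60.])]
-100 0.21 [array([ 66., 344.]), array([437.,  57.])]
-100 0.24 [array([ 66., 343.]), array([436.,  53.])]
```

The white L in the bin is the grip. Its rib faces the pad and its foot points towards +x. The flap is about 0.18 rad open, with its lip about 21 mm up. I'm moving above the rib.

```bash
python3 -m pendant '[[[-0.95,-0.28,0],[0,0,0],50],[[-0.95,-0.28,0],[0,0,0],50],[[-0.95,-0.28,0],[0,0,0],50],[[-0.95,-0.28,0],[0,0,0],50],[[-0.95,-0.28,0],[0,0,0],50],[[-0.95,-0.28,0],[0,0,0],50],[[-0.95,-0.28,0],[0,0,0],50],[[-0.95,-0.28,0],[0,0,0],50],[[-0.95,-0.28,0],[0,0,0],50],[[-0.95,-0.28,0],[0,0,0],50],[[-0.95,-0.28,0],[0,0,0],50],[[-0.95,-0.28,0],[0,0,0],50]]' 40
python3 -m pendant '[[[-0.95,-0.28,0],[0,0,0],50],[[-0.95,-0.28,0],[0,0,0],50],[[-0.95,-0.28,0],[0,0,0],50],[[-0.95,-0.28,0],[0,0,0],50],[[0,0,0],[0,0,1],50],[[0,0,0],[0,0,1],50],[[0,0,0],[0,0,1],50],[[0,0,0],[0,0,1],50],[[0,0,0],[0,0,1],50],[[0,0,0],[0,0,1],50],[[0,0,0],[0,0,1],50],[[0,0,0],[0,0,1],50]]'
python3 -m pendant '[[[0,0,0],[0,0,1],50],[[0,0,0],[0,0,1],50],[[0,0,0],[0,0,1],50],[[0,0,0],[0,0,1],50],[[0,0,0],[0,0,1],50],[[0,0,0],[0,0,1],50],[[0,0,0],[0,0,1],50],[[0,0,0],[0,0,1],50],[[0,0,0],[0,0,0.2],50],[[0,0,0],[0,0,0],50]]'
cat > go.py <<'E'
from h import *
s=arm.get_state();R=s['eef_rot'];p=s['eef_pos']
t=np.array(eval(sys.argv[1]));yaw=float(sys.argv[2])
print('t',s['clock'],'pos',p.round(4),'yaw',np.degrees(np.arctan2(R[1,1],R[0,1])).round(2),'z',R[:,2].round(4),'F',s['wrist_force'].round(2),'tq',s['torque'].round(2),'gap',s['finger_gap'],'gf',s['grasp_force'])
yw=np.radians(yaw);c,si=np.cos(yw),np.sin(yw)
Rt=np.array([[si,c,0],[-c,si,0],[0,0,-1]])
print('shift units',(R.T@(t-p)/.03).round(2)); print('turn units',(np.degrees(cv2.Rodrigues(R.T@Rt)[0].ravel())/5).round(2),'q',s['qpos'].round(2))
E
python3 go.py '[.5986,.1726,.2259]' -16.8
```

```text
clock: 1.1
eef_pos: [0.5044, 0.2536, 0.2262]
eef_rot: [[-0.9, 0.437, -0.001], [0.437, 0.9, -0.0], [0.001, -0.001, -1.0]]
wrist_force: [-0.0, 0.5, 0.2]
finger_gap: 0.0499
grasp_force: 0.0
clock: 2.1
eef_pos: [0.5913, 0.1748, 0.226]
eef_rot: [[-0.405, 0.915, -0.001], [0.915, 0.405, -0.0], [0.0, -0.001, -1.0]]
wrist_force: [0.2, 0.1, 0.5]
finger_gap: 0.0499
grasp_force: 0.0
clock: 2.93
eef_pos: [0.5914, 0.1748, 0.2262]
eef_rot: [[0.289, 0.957, -0.001], [0.957, -0.289, -0.0], [-0.0, -0.001, -1.0]]
wrist_force: [-0.2, 0.4, 0.1]
finger_gap: 0.0499
grasp_force: 0.0
t 2.9333 pos [0.5914 0.1748 0.2262] yaw -16.82 z [-9.e-04 -1.e-04 -1.e+00] F [-0.21  0.36  0.14] tq [0.03 0.11 0.04] gap 0.049871042285509426 gf 0.0
shift units [-0.    0.25  0.01]
turn units [-18.   0.   0.] q [ 0.11  0.38  1.37 -0.    1.4   0.4 ]
```

```bash
sed -i 's/\[\[si,c,0\],\[-c,si,0\]/[[-si,c,0],[c,si,0]/' go.py
python3 -m pendant '[[[0,0.25,0.8],[0,0,0],50],[[0,0,0.8],[0,0,0],50],[[0,0,0.8],[0,0,0],50],[[0,0,0.8],[0,0,0],50],[[0,0,0.8],[0,0,0],50],[[0,0,0.8],[0,0,0],50],[[0,0,0.7],[0,0,0],50],[[0,0,0.5],[0,0,0],50],[[0,0,0.4],[0,0,0],50],[[0,0,0.2],[0,0,0],50],[[0,0,0],[0,0,0],50]]'
python3 - <<'E'
from h import *
a=grab('scene');b=grab('side')
i=cv2.resize(a['frame'][150:290,330:430,::-1],(400,560),interpolation=2);j=cv2.resize(b['frame'][190:290,260:360,::-1],(400,400),interpolation=2)
cv2.imwrite('pics/d.png',np.hstack([i,cv2.copyMakeBorder(j,0,160,0,0,0)]))
E
python3 go.py '[.5986,.1726,.027]' -16.8
```

```text
clock: 3.85
eef_pos: [0.598, 0.1725, 0.0273]
eef_rot: [[0.289, 0.957, -0.003], [0.957, -0.289, -0.0], [-0.001, -0.002, -1.0]]
wrist_force: [0.3, 0.4, -0.2]
finger_gap: 0.05
grasp_force: 0.0
t 3.95 pos [0.5994 0.1727 0.0292] yaw -16.85 z [ 8.e-04  1.e-04 -1.e+00] F [0.1  0.22 0.43] tq [-0.09  0.1   0.02] gap 0.05023270368433643 gf 0.0
shift units [-0.01 -0.02  0.07]
turn units [ 0.01 -0.   -0.01] q [ 0.1   0.57  1.58 -0.    0.99  0.4 ]
```

View pics/d.png

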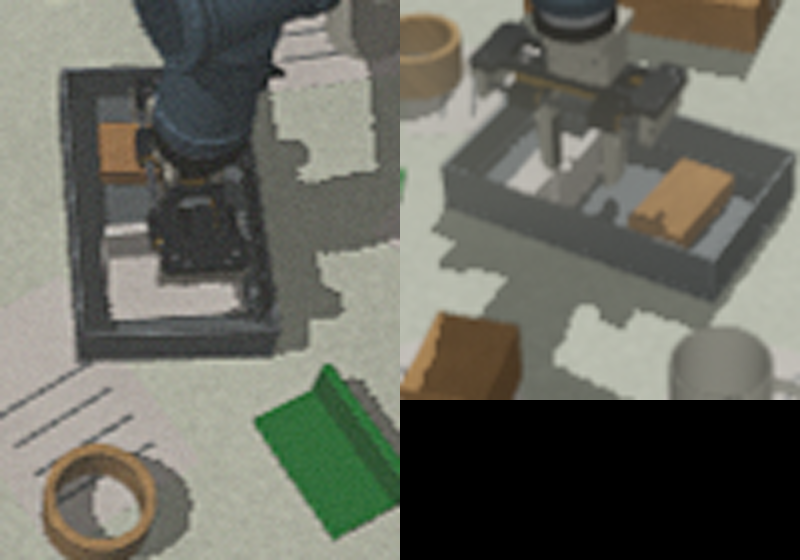

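In the side view the fingers straddle the rib: fingers at (550,135) and (610,150), rib at about (575,165). I'm closing and lifting.

```bash
python3 -m pendant '[[[0,0,0],[0,0,0],0],[[0,0,0],[0,0,0],0],[[0,0,0],[0,0,0],0],[[0,0,0],[0,0,0],0],[[0,0,0],[0,0,0],0],[[0,0,0],[0,0,0],0],[[0,0,0],[0,0,0],0],[[0,0,0],[0,0,0],0]]' 45
python3 go.py '[.5986,.1726,.027]' -16.8|head -1
python3 -m pendant '[[[0,0,-0.2],[0,0,0],0],[[0,0,-0.4],[0,0,0],0],[[0,0,-0.6],[0,0,0],0],[[0,0,-0.8],[0,0,0],0],[[0,0,-0.8],[0,0,0],0],[[0,0,-0.8],[0,0,0],0],[[0,0,-0.8],[0,0,0],0],[[0,0,-0.4],[0,0,0],0],[[0,0,0],[0,0,0],0],[[0,0,0],[0,0,0],0]]'
python3 - <<'E'
from h import *
p=np.array([.57435,-.1978,.06]);y=-.17163;c,s=np.cos(y),np.sin(y)
for X in (-.10,0.): # grip origin x in panel; tcp is 30mm behind
    x=X-.03; print(X,p[:2]+[c*x,s*x])
E
python3 go.py '[.446,-.1755,.175]' -9.83
```

```text
clock: 4.62
eef_pos: [0.5989, 0.1727, 0.0288]
eef_rot: [[0.29, 0.957, 0.0], [0.957, -0.29, 0.0], [0.0, 0.0, -1.0]]
wrist_force: [-0.4, -0.7, 1.2]
finger_gap: 0.0095
grasp_force: 45.0
t 4.6167 pos [0.5989 0.1727 0.0288] yaw -16.88 z [ 1.e-04  0.e+00 -1.e+00] F [-0.41 -0.74  1.22] tq [-0.06  0.16 -0.01] gap 0.009491946875852612 gf 45.000160932540894
clock: 5.45
eef_pos: [0.5993, 0.1727, 0.174]
eef_rot: [[0.29, 0.957, 0.002], [0.957, -0.29, 0.0], [0.001, 0.002, -1.0]]
wrist_force: [-0.4, -1.1, -2.2]
finger_gap: 0.0096
grasp_force: 45.0
-0.1 [ 0.44626    -0.17559748]
0.0 [ 0.54479077 -0.19267634]
t 5.45 pos [0.5993 0.1727 0.174 ] yaw -16.89 z [ 2.4e-03  2.0e-04 -1.0e+00] F [-0.4  -1.14 -2.17] tq [-0.06  0.09  0.05] gap 0.00955988339111641 gf 44.999619126319885
shift units [-12.59  -1.52  -0.05]
turn units [ 0.03 -0.01 -1.41] q [ 0.1   0.42  1.43 -0.    1.29  0.4 ]
```

```bash
python3 -m pendant '[[[-0.4,0,0],[0,0,0],0],[[-0.8,0,0],[0,0,0],0],[[-1,-0.2,0],[0,0,0],0],[[-1,-0.2,0],[0,0,0],0],[[-1,-0.2,0],[0,0,0],0],[[-1,-0.2,0],[0,0,0],0],[[-1,-0.2,0],[0,0,0],0],[[-1,-0.2,0],[0,0,0],0],[[-1,-0.2,0],[0,0,0],0],[[-1,0,0],[0,0,0],0],[[-1,0,0],[0,0,0],0],[[-0.8,0,0],[0,0,0],0]]'
python3 -m pendant '[[[-0.8,0,0],[0,0,0],0],[[-0.5,0,0],[0,0,0],0],[[-0.3,0,0],[0,0,0],0],[[0,0,0],[0,0,-0.7],0],[[0,0,0],[0,0,-0.7],0],[[0,0,0],[0,0,0],0],[[0,0,0],[0,0,0],0]]'
python3 - <<'E'
from h import *
a=grab('scene');b=grab('side')
i=cv2.resize(a['frame'][140:290,220:340,::-1],(440,550),interpolation=2);j=cv2.resize(b['frame'][120:220,280:370,::-1],(360,400),interpolation=2)
cv2.imwrite('pics/e.png',np.hstack([i,cv2.copyMakeBorder(j,0,150,0,0,0)]))
E
python3 go.py '[.446,-.1755,.0985]' -9.83
```

```text
clock: 6.45
eef_pos: [0.4604, -0.1327, 0.1713]
eef_rot: [[0.291, 0.957, -0.003], [0.957, -0.291, 0.001], [-0.0, -0.003, -1.0]]
wrist_force: [0.7, 0.5, -1.3]
finger_gap: 0.0094
grasp_force: 45.0
clock: 7.03
eef_pos: [0.4482, -0.1764, 0.1719]
eef_rot: [[0.173, 0.985, -0.001], [0.985, -0.173, 0.001], [0.001, -0.002, -1.0]]
wrist_force: [-0.1, 0.7, -0.6]
finger_gap: 0.0097
grasp_force: 45.0
t 7.1333 pos [ 0.4485 -0.1764  0.1722] yaw -9.95 z [-8.e-04  6.e-04 -1.e+00] F [-0.1   0.17 -1.11] tq [-0.01  0.03 -0.05] gap 0.009622029262073343 gf 44.999685287475586
shift units [ 0.01 -0.09  2.46]
turn units [-0.01 -0.01 -0.02] q [-0.61  0.18  1.77  0.    1.19 -0.43]
```

View pics/e.png

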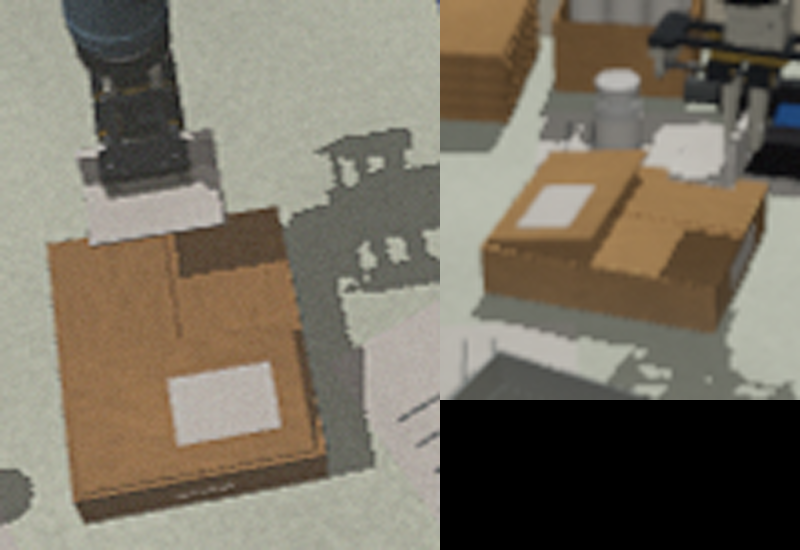

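The grip is held level: front edge from (92,244) to (224,224), rib top from about (80,158) to (215,130). The flap is untouched. Next I check how the grip sits in the fingers.

```bash
python3 - <<'E'
from h import *
a=load('scene');s=arm.get_state();R=s['eef_rot'];p=s['eef_pos']
for u,v,z in((92,244,.149),(224,224,.149),(80,158,.197),(215,130,.197)):
    q=onz(a,220+(u+.5)/3.667-.5,140+(v+.5)/3.667-.5,z);print((R.T@(q-p)*1000).round(1))
E
```

```text
[-59.5  63.1  23.1]
[55.6 64.7 23.2]
[-56.5   5.1 -24.8]
[ 61.3  -2.1 -24.8]
```

```bash
python3 -m pendant '[[[0,0,0.3],[0,0,0],0],[[0,0,0.6],[0,0,0],0],[[0,0,0.6],[0,0,0],0],[[0,0,0.6],[0,0,0],0],[[0,0,0.4],[0,0,0],0],[[0,0,0.2],[0,0,0],0],[[0,0,0],[0,0,0],0],[[0,0,0],[0,0,0],0],[[0,0,0],[0,0,0],0]]'
python3 go.py '[.5477,-.1932,.0905]' -9.83
```

```text
clock: 7.88
eef_pos: [0.4494, -0.1771, 0.0923]
eef_rot: [[0.172, 0.985, 0.001], [0.985, -0.172, -0.001], [-0.001, 0.001, -1.0]]
wrist_force: [0.2, -1.0, -0.9]
finger_gap: 0.0096
grasp_force: 45.0
t 7.8833 pos [ 0.4494 -0.1771  0.0923] yaw -9.89 z [ 1.e-03 -7.e-04 -1.e+00] F [ 0.23 -1.01 -0.94] tq [-0.05  0.06  0.01] gap 0.009635496762927315 gf 44.999608397483826
shift units [0.04 3.32 0.06]
turn units [ 0.01  0.01 -0.01] q [-0.61  0.28  1.87 -0.    0.99 -0.43]
```

```bash
python3 -m pendant '[[[0,0,0.1],[0,0,0],0],[[0.02,0.2,0],[0,0,0],0],[[0.02,0.35,0],[0,0,0],0],[[0,0.35,0],[0,0,0],0],[[0,0.35,0],[0,0,0],0],[[0,0.35,0],[0,0,0],0],[[0,0.35,0],[0,0,0],0],[[0,0.3,0],[0,0,0],0],[[0,0.2,0],[0,0,0],0],[[0,0.1,0],[0,0,0],0],[[0,0,0],[0,0,0],0],[[0,0,0],[0,0,0],0]]'
python3 - <<'E'
from h import *
a=grab('scene');b=grab('side')
i=cv2.resize(a['frame'][155:275,220:320,::-1],(400,480),interpolation=2);j=cv2.resize(b['frame'][145:215,285:365,::-1],(400,350),interpolation=2)
cv2.imwrite('pics/f.png',np.hstack([i,cv2.copyMakeBorder(j,0,130,0,0,0)]))
E
python3 go.py '[.5477,-.1932,.0890]' -9.83
```

```text
clock: 8.88
eef_pos: [0.5242, -0.1887, 0.0884]
eef_rot: [[0.171, 0.985, -0.001], [0.985, -0.171, 0.0], [0.0, -0.001, -1.0]]
wrist_force: [-1.4, -0.5, -0.4]
finger_gap: 0.0099
grasp_force: 45.0
t 8.9833 pos [ 0.524  -0.1886  0.0886] yaw -9.89 z [-6.e-04  3.e-04 -1.e+00] F [ 0.69  0.17 -0.7 ] tq [-0.04  0.06  0.03] gap 0.009998234958446603 gf 44.99959409236908
shift units [-0.01  0.81 -0.02]
turn units [-0.01 -0.   -0.01] q [-0.55  0.4   1.7  -0.    1.04 -0.37]
```

View pics/f.png

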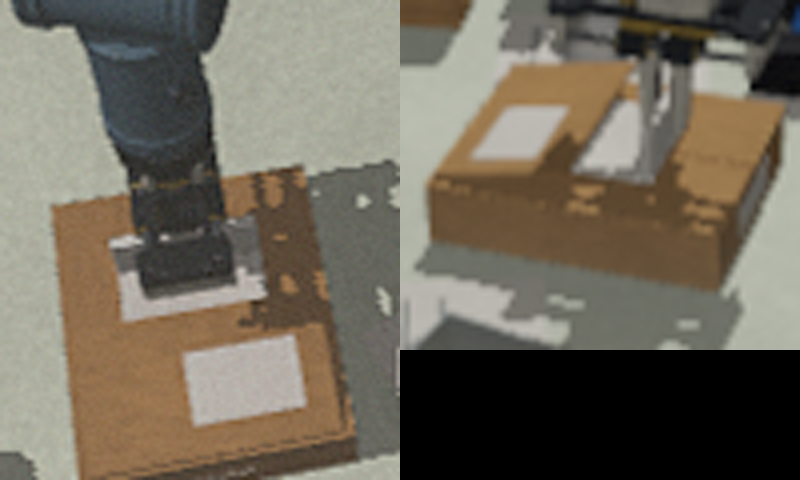

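The foot's front edge has passed about 7 mm under the lip (around (120,320) to (265,300)), centred, with no contact. I'm sliding on to about 31 mm.

```bash
python3 -m pendant '[[[0,0.1,0],[0,0,0],0],[[0,0.2,0],[0,0,0],0],[[0,0.2,0],[0,0,0],0],[[0,0.2,0],[0,0,0],0],[[0,0.1,0],[0,0,0],0],[[0,0,0],[0,0,0],0],[[0,0,0],[0,0,0],0],[[0,0,0],[0,0,0],0]]'
python3 -m pendant '[[[0,0,0.04],[0,0,0],0],[[0,0,0.04],[0,0,0],0],[[0,0,0],[0,0,0],0],[[0,0,0],[0,0,0],0],[[0,0,0],[0,0,0],0]]'
python3 go.py '[.5477,-.1932,.0848]' -9.83
```

```text
clock: 9.65
eef_pos: [0.5479, -0.1928, 0.0885]
eef_rot: [[0.172, 0.985, -0.001], [0.985, -0.172, 0.0], [0.0, -0.001, -1.0]]
wrist_force: [0.4, -0.0, 0.1]
finger_gap: 0.0095
grasp_force: 45.0
clock: 10.07
eef_pos: [0.548, -0.1929, 0.0862]
eef_rot: [[0.172, 0.985, -0.0], [0.985, -0.172, 0.0], [-0.0, -0.0, -1.0]]
wrist_force: [-0.6, -0.3, -1.5]
finger_gap: 0.0098
grasp_force: 45.0
t 10.0667 pos [ 0.548  -0.1929  0.0862] yaw -9.89 z [-1.e-04  0.e+00 -1.e+00] F [-0.61 -0.26 -1.48] tq [-0.02  0.06 -0.  ] gap 0.009751260379928735 gf 44.99975860118866
shift units [-0.01 -0.01  0.05]
turn units [-0.    0.   -0.01] q [-0.53  0.44  1.64 -0.    1.06 -0.36]
```

```bash
for i in 1; do python3 -m pendant '[[[0,0,0.03],[0,0,0],0],[[0,0,0],[0,0,0],0],[[0,0,0],[0,0,0],0],[[0,0,0],[0,0,0],0]]'|grep -E 'pos|force'; done
python3 -m pendant '[[[0,0,0.03],[0,0,0],0],[[0,0,0],[0,0,0],0],[[0,0,0],[0,0,0],0],[[0,0,0],[0,0,0],0]]'|grep -E 'pos|force'
python3 go.py '[.5477,-.1932,.0848]' -9.83|head -1
```

```text
eef_pos: [0.5481, -0.1929, 0.0854]
wrist_force: [-1.3, -0.6, -0.9]
grasp_force: 45.0
eef_pos: [0.5483, -0.193, 0.0848]
wrist_force: [-0.3, 0.9, 2.2]
grasp_force: 45.0
t 10.7333 pos [ 0.5483 -0.193   0.0848] yaw -9.89 z [ 5.e-04 -3.e-04 -1.e+00] F [-0.31  0.88  2.21] tq [-0.02  0.18  0.02] gap 0.00985409762529896 gf 45.000659823417664
```

Contact is starting.

```bash

python3 -m pendant '[[[0,0,0.02],[0,0,0],0],[[0,0,0],[0,0,0],0],[[0,0,0],[0,0,0],0],[[0,0,0],[0,0,0],0]]'|grep -E 'pos|force'
python3 go.py '[.5477,-.1932,.0848]' -9.83|head -1
python3 -m pendant '[[[0,0,0.02],[0,0,0],0],[[0,0,0],[0,0,0],0],[[0,0,0],[0,0,0],0],[[0,0,0],[0,0,0],0]]'|grep -E 'pos|force'
python3 go.py '[.5477,-.1932,.0848]' -9.83|head -1
```

```text
eef_pos: [0.5483, -0.193, 0.0847]
wrist_force: [-2.3, 1.1, 7.2]
grasp_force: 45.0
t 11.0667 pos [ 0.5483 -0.193   0.0847] yaw -9.88 z [ 7.e-04 -5.e-04 -1.e+00] F [-2.33  1.15  7.2 ] tq [ 0.13  0.51 -0.05] gap 0.009219171261420257 gf 45.00189185142517
eef_pos: [0.5483, -0.193, 0.0848]
wrist_force: [-3.7, 0.5, 10.9]
grasp_force: 45.0
t 11.4 pos [ 0.5483 -0.193   0.0848] yaw -9.88 z [ 1.e-03 -7.e-04 -1.e+00] F [-3.68  0.48 10.87] tq [0.27 0.67 0.  ] gap 0.00986037786543589 gf 45.00301122665405
```

```bash
python3 - <<'E'
from h import *
a=grab('scene');b=grab('side')
i=cv2.resize(a['frame'][155:275,220:320,::-1],(400,480),interpolation=2);j=cv2.resize(b['frame'][145:215,285:365,::-1],(400,350),interpolation=2)
cv2.imwrite('pics/g.png',np.hstack([i,cv2.copyMakeBorder(j,0,130,0,0,0)]))
E
python3 go.py '[.5477,-.1932,.0848]' -9.83|head -1
```

```text
t 11.5 pos [ 0.5483 -0.193   0.0847] yaw -9.88 z [ 9.e-04 -7.e-04 -1.e+00] F [-2.33  1.5  11.79] tq [0.21 0.7  0.07] gap 0.009851136725540397 gf 45.0030255317688
```

View pics/g.png

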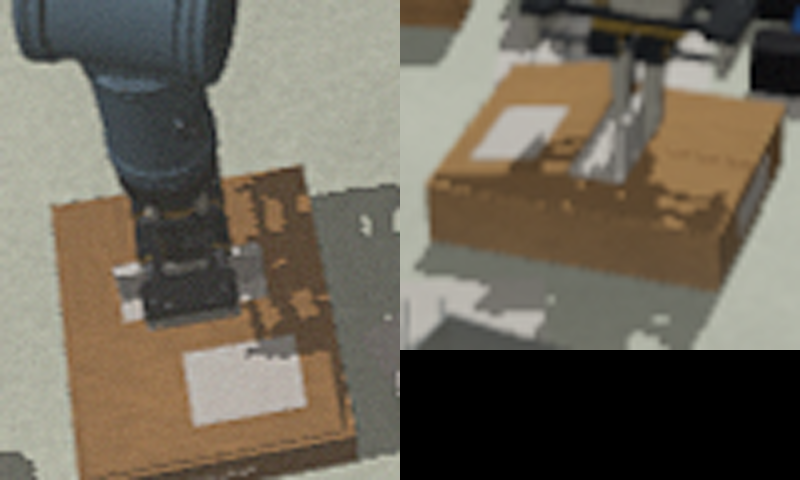

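The foot lies under the flap, with the visible part ending at the lip around (122,320) to (265,300). The flap label at (245,380) hasn't moved, and the push is steady at about 11 N. I'm handing in.

```bash
python3 -c "
from cell import arm
print(arm.job_done())"
```

```text
the job is handed in; nothing more can be done
None
```

I handed the job in at about 11.5 s with the gripper still holding the white grip pressed flat at about 11 N; its front edge is tucked about 31 mm under the flap and centred, and the flap shows no movement in the pictures.

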